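Check the clamp screw that holds the carved foot

TASK

Check that the clamp screw pressing on the carved wooden foot is tight: push sideways on an end of its T-handle, in the tightening direction (clockwise seen from above), with about 15 newtons, keep that up for a second, then let go. The screw itself must not turn, and the handle of the empty clamp next to it is to be left alone.

Things in the scene. Friction and masses are not known exactly. Their poses are not given: they have to be found in the camera images.
- handle (a joint): Springy wind-up (rad) of the T-handle against its screw, on the clamp holding the carved foot: 0 untouched, positive when wound clockwise seen from above (tightening). 0.010 rad (0.8 mm at the ball) per newton pushed sideways at a ball: 15 N give 0.15 rad, 12 mm; it springs back when let go. From about 25 N (0.25 rad, 20 mm) on the screw turns.
- handle_end (a point): Centre of the 20 mm steel ball at the robot-side end of that T-handle: a level steel bar 12 mm thick, 180 mm above the table, within 0.7 rad of world x. Own x axis: along the bar inwards; screw axis 80 mm along +x (hub 26 mm thick, up to 12 mm above the bar's centre line), second ball at 160 mm. z up. +y: tightening push direction at this ball (-y at the second).
- screw_mark (a point): Tip of a steel pointer fixed to the same screw, under the bar: 40 mm from the screw axis towards handle_end, 20 mm below the bar's centre line; moves only if the screw turns. The clamp: wooden base 170x180x25 mm, two posts, steel bridge across (top 132 mm above the table, nut at the screw 142 mm), all else lower; a light wooden carved foot 200 mm long lies under the screw.
- empty_handle_end (a point): Centre of the same kind of ball at the robot-side end of the T-handle of the second, otherwise equal clamp, about 0.3 to 0.5 m to the side of the first, with no carved foot under its raised screw (bar 195 mm above the table). Its screw is loose and turns easily.

How it is judged:
By the outcome, as a careful person would: the job done as asked, in the order asked, and still so for the second after the job is handed in, with the robot touching nothing.
It also fails if it takes over 35 s, if anything falls off the work surface, if the arm or the gripper's body presses on something with over 40 N, if the wrist force passes 120 N, or if a joint passes its speed limit or range.

ROBOT

A 6-joint arm with a two-finger parallel gripper is mounted at the origin on the work surface. World frame = base frame: x ahead of the robot, y to its left, z up, the work surface at z = 0. Lengths are in mm, angles in rad, forces in N, time in s.
With the tool pointing down it reaches from about 275 to 1000 mm from the base axis. Payload 8.4 kg.
Tool frame: the origin (TCP) lies on the centre line of the jaws, within the pads' length; the fingertips stand 25 mm ahead of it and the grasp point (between the pads) lies 6 mm ahead of it; z points along the fingers, y is the line along which they close (so a half turn about z gives the same grasp; the last joint's range is limited). The gripper opens to 85 mm and grips with 20 to 120 N. Pads are 22 mm wide; open, the fingers measure 114 mm over their backs; the gripper's body (76 mm by 85 mm) begins 54 mm behind the grasp point. The pads swing forward as they close: fully open they stand 13 mm farther back than shut.
Start: joints at [-1.129, 0.353, 1.633, -0, 1.155, -0.002], TCP at [268.358, -564.457, 256.281] pointing down, gripper open.
Joint ranges: [-2.63, 2.63], [-0.92, 2.1], [0.06, 2.66], [-1.3, 4.44], [0, 2.69], [-3.02, 3.02]. Speed limits (rad/s): [2.22, 2.22, 2.79, 3.14, 3.14, 3.14].

INTERFACE

Orientations are given as [roll, pitch, yaw] about the fixed x, y, z axes, in that order (R = Rz(yaw) Ry(pitch) Rx(roll)).
In Python, from rig import r gives the robot as it stands.
- The arm moves only by the shell command python3 -m jog 'ROWS' [FORCE]. ROWS is JSON, a list of rows, each a list of 3 entries, a list of its own where there are three numbers: the turn, a rotation vector about the tool's x, y, z in rad, then the shift along the tool's x, y, z in m, then the opening, from -1 (shut) to 1 (fully open). In form: [[[rx, ry, rz], [x, y, z], gripper], ...]. A call has 1 to 12 rows; each row shifts and turns the commanded pose from where the row before left it, along the tool's axes as they then stand; what a row does not reach is not made up. A row lasts 1/10 s, in which the tool goes at most 50 mm and 8.59 degrees, less where a joint would pass 70% of its speed; a pose out of reach is approached as far as the arm can. A call with a gripper value outside its range is refused whole. The fingers move at their own pace and stop on an object; FORCE is the grip in N (left out, the last holds). Time passes only in rows, so rows that do not move let the fingers close. It gives the time, the measured TCP pose, the force, the opening and the grip force at its end, in the units of the state.
- r.sense(): the state, without advancing time (a new reading comes with each control period).
- r.grab_frame(name): name is "scene" or "top" or "wrist"; returns the picture (480x640x3 uint8, red, green, blue); there is no depth.
- r.camera_params(name): a dict with "fx", "fy", "cx", "cy" (pixels), "k1" (the pictures are not rectified: a ray, as slopes to the right and down, at radius r is drawn at 1 + k1 r^2 times it, then the intrinsics apply), "rvec" (rotation vector, rad) and "tvec" (3), from world to camera coordinates, as OpenCV has them; the wrist camera has in their place "hand_eye" (4x4, takes a point from camera to tool coordinates, whose origin is the TCP and whose axes are the flange's). Camera axes: x right, y down, z forward; pixel columns grow to the right and rows downward; lengths in mm; the calibration is good to about 2 mm. A picture is of the moment at which its call begins: read the wrist's pose just before it. camera_params takes no time and is no camera call.
- r.sign_off(): hands the job in; it is judged then, once.
The state is a dict: "clock": time; "qpos": joint angles; "qvel": joint speeds; "joint_efforts": joint torques, N m; "eef_pos": TCP position; "tcp_rot": TCP orientation; "contact_force": force on the tool from outside, world axes, zero at the start; "wrist_torque": the same for the moment, N m; "opening": opening from 0.0 (shut) to 1.0 (fully open); "grasp_force": force on a finger pad.
Only numpy, scipy, OpenCV 4.12 (cv2) and the standard library are available. Lean on these libraries where they do the work, as an engineer would, in place of code of your own. Each camera call takes 0.05 s, during which the arm holds its last target. There are 200 camera calls.

## Working session

There is one attempt and no reset: what is moved stays moved. The work goes in short steps, Python scripts to look and compute and a shell command to move; the robot and the scene stay as the last step left them, time stands still between calls to the robot, and variables do not carry over. Pictures are saved under pics/ and viewed, at most 10 in all, crops included, and the job is handed in when it is done.

```bash
mkdir -p pics; python3 - <<'E'
from rig import r
import cv2,numpy as np
s=r.sense();print(s)
ims=[]
for n in("scene","top"):
    im=r.grab_frame(n);cv2.imwrite(f"pics/{n}0.png",im[:,:,::-1]);p=r.camera_params(n);print(n,p)
print(r.camera_params("wrist"))
E
```

```text
{'clock': 0.0, 'qpos': array([-1.12939846e+00,  3.53672753e-01,  1.63414571e+00,  2.94614183e-05,
        1.15517231e+00, -2.43333112e-03]), 'qvel': array([-0.00084838,  0.00061467, -0.00125019,  0.00257843,  0.00067706,
       -0.00102366]), 'joint_efforts': array([ 3.58058358e-03, -6.05230236e+01, -3.42065799e+01,  3.72000677e-04,
        9.54426796e-03,  4.19026401e-05]), 'eef_pos': array([ 268.17750143, -564.05299444,  255.54132561]), 'tcp_rot': array([-3.14019460e+00, -3.03385661e-05,  4.43819262e-01]), 'contact_force': array([-0.26277278,  0.53237529, -0.12902289]), 'wrist_torque': array([ 0.01537048, -0.00705133,  0.00561844]), 'grasp_force': 0.0, 'opening': 0.999678746357897}
scene {'fx': 488.9131055892742, 'fy': 488.9131055892742, 'cx': 324.4748859051782, 'cy': 241.1882716948994, 'k1': -0.1135025498271611, 'rvec': array([ 1.30558053,  2.14457203, -1.01021064]), 'tvec': array([ 243.01110107, -128.40690463, 1337.30812502])}
top {'fx': 514.1946765835204, 'fy': 514.1946765835204, 'cx': 327.0823645723636, 'cy': 234.7910435982763, 'k1': -0.0838233932763436, 'rvec': array([ 2.13701684, -2.19696028,  0.07953441]), 'tvec': array([  21.70179793,  539.98359415, 1085.89174425])}
{'fx': 340.3858426345362, 'fy': 340.3858426345362, 'cx': 322.65314833429005, 'cy': 241.29754207261638, 'k1': -0.009896247216111084, 'hand_eye': array([[ 2.14389810e-04, -9.61804180e-01, -2.73738330e-01,
         6.76619827e+01],
       [ 9.99999970e-01,  2.38565516e-04, -5.50288522e-05,
         7.41694658e-01],
       [ 1.18231506e-04, -2.73738310e-01,  9.61804202e-01,
        -1.17312941e+02],
       [ 0.00000000e+00,  0.00000000e+00,  0.00000000e+00,
         1.00000000e+00]])}
```

View pics/top0.png

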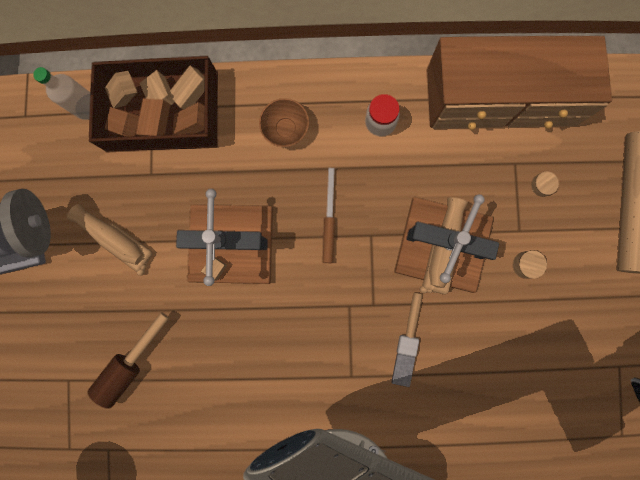

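View pics/scene0.png

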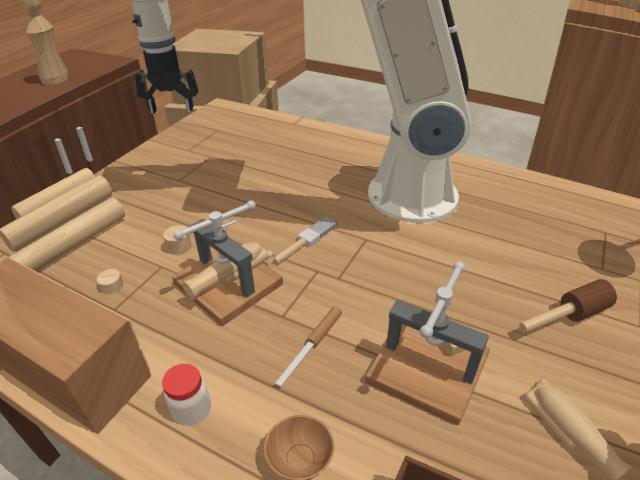

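The top view shows the clamp with the foot at right: its hub is at (462,238), robot-side ball at (445,279) and far ball at (479,199). The empty clamp is at left, with its hub at (208,237). In the scene view, the loaded handle's balls are at about (252,205) and (178,236).

```bash
cat > h.py <<'E'
import cv2,numpy as np
from rig import r
def ray(n,uv):
    p=r.camera_params(n);d=np.array([(uv[0]-p['cx'])/p['fx'],(uv[1]-p['cy'])/p['fy']]);u=d.copy()
    for _ in range(20):u=d/(1+p['k1']*(u@u))
    R=cv2.Rodrigues(p['rvec'])[0];return -R.T@p['tvec'],R.T@np.array([*u,1])
def onz(n,uv,z):
    o,d=ray(n,uv);return o+d*(z-o[2])/d[2]
def tri(a,b):
    A=0;B=0
    for o,d in(a,b):
        d=d/np.linalg.norm(d);P=np.eye(3)-np.outer(d,d);A=A+P;B=B+P@o
    return np.linalg.solve(A,B)
E
python3 - <<'E'
from h import *
def refine(n,uv,h=9):
    im=cv2.imread(f"pics/{n}0.png");x,y=uv;c=im[y-h:y+h+1,x-h:x+h+1].astype(int)
    hsv=cv2.cvtColor(c.astype(np.uint8),cv2.COLOR_BGR2HSV)
    m=((hsv[...,1]<60)&(hsv[...,2]>90)).astype(np.uint8)
    d=cv2.distanceTransform(cv2.copyMakeBorder(m,1,1,1,1,0),cv2.DIST_L2,5)[1:-1,1:-1]
    w=np.argwhere(d>d.max()-.7).mean(0);return (x-h+w[1],y-h+w[0]),d.max()
P={}
for k,t,s in(("near",(445,279),(252,205)),("far",(479,199),(178,236))):
    a,ra=refine("top",t);b,rb=refine("scene",s)
    T=tri(ray("top",a),ray("scene",b));print(k,a,ra,b,rb,"z180 top",onz("top",a,180).round(1),"scene",onz("scene",b,180).round(1),"tri",T.round(1))
    P[k]=onz("top",a,180)
d=P["far"]-P["near"];print("len",np.linalg.norm(d),"ang",np.arctan2(d[1],d[0]))
for t in((209,281),(210,194)):
    a,ra=refine("top",t);print("empty",a,ra,onz("top",a,195).round(1))
im=cv2.imread("pics/top0.png")[170:310,370:530];im2=cv2.imread("pics/scene0.png")[180:320,150:310]
cv2.imwrite("pics/c.png",cv2.resize(np.vstack([im[:140,:160],im2]).copy(),None,fx=2,fy=2) if 0 else cv2.resize(np.hstack([im,im2]),None,fx=2.5,fy=2.5,interpolation=cv2.INTER_CUBIC))
E
```

```text
near (np.float64(445.0), np.float64(277.0)) 5.1969 (np.float64(250.2), np.float64(204.6)) 4.3938 z180 top [ 442.  -210.9  180. ] scene [ 443.2 -212.4  180. ] tri [ 442.5 -211.9  179.6]
far (np.float64(478.5), np.float64(199.0)) 4.9968996 (np.float64(178.33333333333334), np.float64(234.33333333333334)) 4.9968996 z180 top [ 585.5 -280.9  180. ] scene [ 586.5 -281.5  180. ] tri [ 585.9 -281.5  179.4]
len 159.62614149601146 ang -0.45363596131043166
empty (np.float64(208.33333333333334), np.float64(280.3333333333333)) 4.9968996 [447.5 223.5 195. ]
empty (np.float64(210.4), np.float64(193.8)) 4.3938 [607.5 218.6 195. ]
```

View pics/c.png

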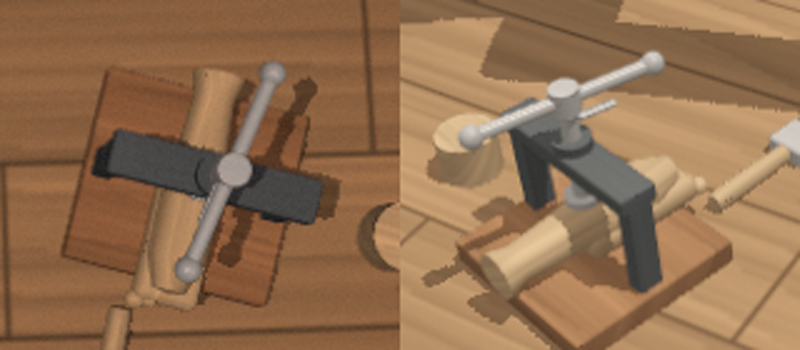

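Both views agree: near ball at (442, -211, 180), bar length 159.6 mm, bar angle -0.454 rad. The push direction at that ball is (0.438, 0.898). I'll approach with the gripper shut, on the side away from the push, with tool x along the push (yaw 1.117).

```bash
python3 -m jog '[[[0,0,0],[0.027,-0.0215,0.004],-1],[[0,0,0],[0.027,-0.0215,0.004],-1],[[0,0,0],[0.027,-0.0215,0.004],-1],[[0,0,0],[0.027,-0.0215,0.004],-1],[[0,0,0],[0.027,-0.0215,0.004],-1],[[0,0,0],[0.027,-0.0215,0.004],-1],[[0,0,0],[0.027,-0.0215,0.004],-1],[[0,0,0],[0.027,-0.0215,0.004],-1],[[0,0,0],[0.027,-0.0215,0.004],-1],[[0,0,0],[0.027,-0.0215,0.004],-1]]' 40
python3 -m jog '[[[0,0,-0.135],[0,0,0],-1],[[0,0,-0.135],[0,0,0],-1],[[0,0,-0.135],[0,0,0],-1],[[0,0,-0.134],[0,0,0],-1],[[0,0,-0.134],[0,0,0],-1],[[0,0,0],[0,0,0],-1],[[0,0,0],[0,0,0],-1],[[0,0,0],[0,0,0],-1]]'
cat > m.py <<'E'
from h import *
N=np.array([442.3,-211.4,180]);b=np.array([.8985,-.4390]);p=np.array([.4390,.8985])
s=r.sense();e=s['eef_pos'];y=s['tcp_rot'][2]
print(s['clock'],e.round(1),s['tcp_rot'].round(3),"along push",((e-N)[:2]@p).round(1),"along bar",((e-N)[:2]@b).round(1),"F push",(s['contact_force'][:2]@p).round(2),s['contact_force'].round(2))
E
python3 m.py; python3 -c "
from h import *
cv2.imwrite('pics/w1.png',r.grab_frame('wrist')[:,:,::-1])"
```

```text
clock: 1.1
eef_pos: [420.1, -253.0, 216.0]
tcp_rot: [-3.141, 0.0, 0.444]
contact_force: [1.0, -0.4, 0.2]
opening: -0.0
grasp_force: 0.0
clock: 1.9
eef_pos: [419.8, -254.3, 216.2]
tcp_rot: [-3.141, -0.0, 1.114]
contact_force: [-1.1, -0.4, 0.5]
opening: 0.002
grasp_force: 0.0
1.9 [ 419.8 -254.3  216.2] [-3.141 -0.     1.114] along push -48.4 along bar -1.4 F push -0.83 [-1.09 -0.39  0.52]
```

View pics/w1.png

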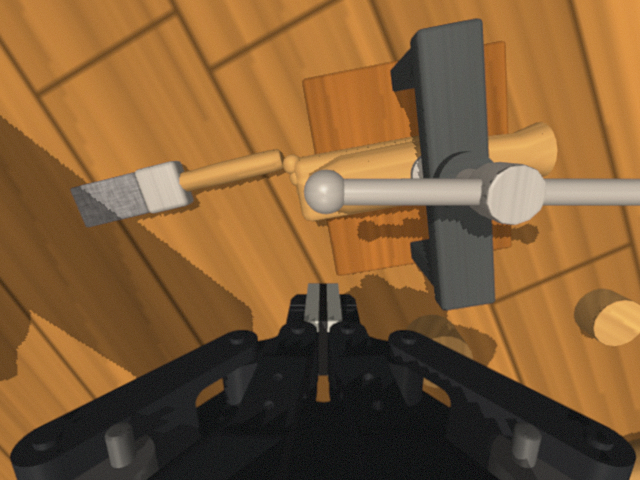

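The wrist view shows the shut tips at (322,290), lined up with the ball at (325,190) and clear of the bar. I'll go down 26 mm and then creep in.

```bash
python3 -m jog '[[[0,0,0],[0,0,0.013],-1],[[0,0,0],[0,0,0.013],-1],[[0,0,0],[0,0,0],-1],[[0,0,0],[0.006,-0.001,0],-1],[[0,0,0],[0.006,0,0],-1],[[0,0,0],[0.006,0,0],-1],[[0,0,0],[0,0,0],-1],[[0,0,0],[0,0,0],-1],[[0,0,0],[0,0,0],-1]]'; python3 m.py
for i in 1 2 3 4; do python3 -c "
from h import *
r.grab_frame('wrist')"; python3 m.py; done
```

```text
clock: 2.85
eef_pos: [427.0, -237.8, 190.4]
tcp_rot: [3.141, 0.0, 1.117]
contact_force: [0.2, 0.6, -0.2]
opening: -0.002
grasp_force: 0.0
2.85 [ 427.  -237.8  190.4] [3.141 0.    1.117] along push -30.4 along bar -2.2 F push 0.61 [ 0.21  0.58 -0.16]
2.9 [ 426.9 -237.8  190.4] [3.141 0.    1.117] along push -30.5 along bar -2.2 F push 0.17 [ 0.31  0.03 -0.52]
2.95 [ 426.9 -237.9  190.4] [3.141 0.    1.117] along push -30.6 along bar -2.3 F push -0.75 [ 0.53 -1.09 -0.38]
3.0 [ 426.9 -237.9  190.3] [ 3.141 -0.     1.117] along push -30.6 along bar -2.3 F push 0.48 [-0.04  0.56 -0.16]
3.05 [ 426.8 -237.9  190.3] [3.142 0.    1.117] along push -30.6 along bar -2.3 F push 0.17 [0.16 0.12 0.41]
```

```bash
python3 -m jog '[[[0,0,0],[0.004,0.002,0],-1],[[0,0,0],[0.004,0,0],-1],[[0,0,0],[0.003,0,0],-1],[[0,0,0],[0.003,0,0],-1],[[0,0,0],[0,0,0],-1],[[0,0,0],[0,0,0],-1]]'; python3 m.py
```

```text
clock: 3.65
eef_pos: [434.6, -226.2, 190.3]
tcp_rot: [-3.141, 0.001, 1.117]
contact_force: [-2.3, -3.8, -0.3]
opening: -0.0
grasp_force: 2.2
3.65 [ 434.6 -226.2  190.3] [-3.141e+00  1.000e-03  1.117e+00] along push -16.6 along bar -0.4 F push -4.39 [-2.3  -3.76 -0.32]
```

Contact came at about -20 mm, as expected, and the force now reads 4.4 N. Another 8 mm or so should give about 15 N.

```bash
python3 -m jog '[[[0,0,0],[0.003,0,0],-1],[[0,0,0],[0.003,0,0],-1],[[0,0,0],[0.002,0,0],-1],[[0,0,0],[0,0,0],-1],[[0,0,0],[0,0,0],-1]]'; python3 m.py
```

```text
clock: 4.15
eef_pos: [437.5, -220.0, 190.3]
tcp_rot: [-3.141, 0.003, 1.117]
contact_force: [-6.7, -9.8, 1.2]
opening: -0.002
grasp_force: 6.2
4.15 [ 437.5 -220.   190.3] [-3.141e+00  3.000e-03  1.117e+00] along push -9.9 along bar -0.6 F push -11.79 [-6.72 -9.84  1.21]
```

```bash
python3 -m jog '[[[0,0,0],[0.002,0,0],-1],[[0,0,0],[0.001,0,0],-1],[[0,0,0],[0,0,0],-1],[[0,0,0],[0,0,0],-1]]'; python3 m.py;  python3 -m jog '[[[0,0,0],[0,0,0],-1]]';python3 -m jog '[[[0,0,0],[0,0,0],-1]]'; python3 m.py
```

```text
clock: 4.55
eef_pos: [438.5, -217.7, 190.2]
tcp_rot: [-3.141, 0.003, 1.118]
contact_force: [-7.6, -13.1, 1.0]
opening: -0.001
grasp_force: 7.7
4.55 [ 438.5 -217.7  190.2] [-3.141e+00  3.000e-03  1.118e+00] along push -7.3 along bar -0.6 F push -15.14 [ -7.61 -13.13   0.99]
clock: 4.65
eef_pos: [438.6, -217.7, 190.3]
tcp_rot: [-3.141, 0.003, 1.118]
contact_force: [-8.4, -14.0, 2.0]
opening: -0.0
grasp_force: 7.7
clock: 4.75
eef_pos: [438.5, -217.8, 190.3]
tcp_rot: [-3.141, 0.003, 1.118]
contact_force: [-8.5, -12.6, 1.0]
opening: -0.001
grasp_force: 7.7
4.75 [ 438.5 -217.8  190.3] [-3.141e+00  3.000e-03  1.118e+00] along push -7.4 along bar -0.6 F push -15.05 [ -8.47 -12.61   1.01]
```

The force reads 15 N with about 12.5 mm of deflection. I'll hold it for 1.2 s, then check and back off.

```bash
python3 -m jog '[[[0,0,0],[0,0,0],-1],[[0,0,0],[0,0,0],-1],[[0,0,0],[0,0,0],-1],[[0,0,0],[0,0,0],-1],[[0,0,0],[0,0,0],-1],[[0,0,0],[0,0,0],-1],[[0,0,0],[0,0,0],-1],[[0,0,0],[0,0,0],-1],[[0,0,0],[0,0,0],-1],[[0,0,0],[0,0,0],-1],[[0,0,0],[0,0,0],-1],[[0,0,0],[0,0,0],-1]]'; python3 m.py
python3 -m jog '[[[0,0,0],[-0.003,0,0],-1],[[0,0,0],[-0.004,0,0],-1],[[0,0,0],[-0.005,0,0],-1],[[0,0,0],[-0.01,0,0],-1],[[0,0,0],[-0.02,0,0],-1],[[0,0,0],[-0.02,0,0],-1],[[0,0,0],[-0.01,0,-0.02],-1],[[0,0,0],[0,0,-0.02],-1],[[0,0,0],[0,0,0],-1],[[0,0,0],[0,0,0],-1]]'; python3 m.py
python3 - <<'E'
from h import *
im=r.grab_frame("top");cv2.imwrite("pics/top1.png",im[:,:,::-1]);im2=r.grab_frame("scene");cv2.imwrite("pics/scene1.png",im2[:,:,::-1])
a=[cv2.imread(f"pics/{f}.png") for f in("top0","top1","scene0","scene1")]
c=[x[170:310,370:530] for x in a[:2]]+[x[180:320,150:310] for x in a[2:]]
cv2.imwrite("pics/cmp.png",cv2.resize(np.vstack([np.hstack(c[:2]),np.hstack(c[2:])]),None,fx=2,fy=2))
E
```

```text
clock: 5.95
eef_pos: [438.5, -217.8, 190.3]
tcp_rot: [-3.141, 0.003, 1.118]
contact_force: [-8.5, -13.1, 1.0]
opening: -0.001
grasp_force: 7.7
5.95 [ 438.5 -217.8  190.3] [-3.141e+00  3.000e-03  1.118e+00] along push -7.4 along bar -0.6 F push -15.47 [ -8.51 -13.05   0.99]
clock: 6.95
eef_pos: [408.2, -280.9, 230.3]
tcp_rot: [3.141, -0.0, 1.117]
contact_force: [0.5, -0.1, -0.1]
opening: -0.0
grasp_force: 0.0
6.95 [ 408.2 -280.9  230.3] [ 3.141 -0.     1.117] along push -77.5 along bar -0.1 F push 0.11 [ 0.48 -0.11 -0.11]
```

View pics/cmp.png

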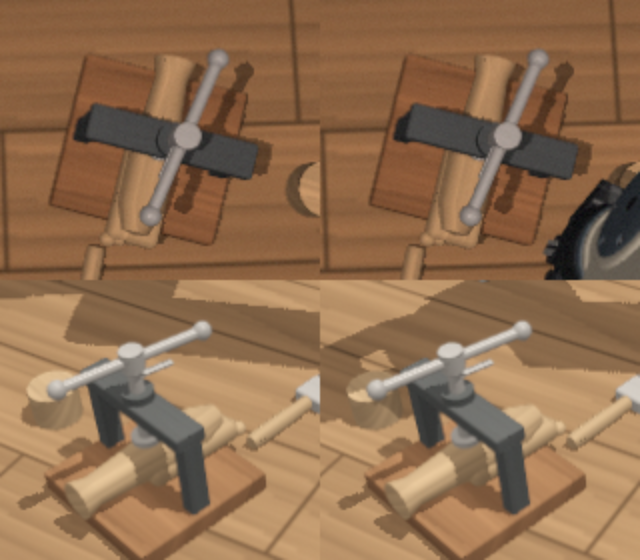

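The before and after crops match: the near ball is still at (150,216) and (470,216), 320 px apart as the layout requires. The pointer and foot haven't moved, and the arm is clear with no contact force.

```bash
python3 -c "
from rig import r
print(r.sign_off())"
```

```text
the job is handed in; nothing more can be done
None
```

The clamp screw is tight: I pushed its handle clockwise with about 15 N for over a second and let go, it sprang back with no visible turn of the screw, I never went near the empty clamp, and the job is handed in.

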